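Jack the leaning shoe rack level and hold it

ROBOT

A 6-joint arm with a two-finger parallel gripper is mounted at the origin on the work surface. World frame = base frame: x ahead of the robot, y to its left, z up, the work surface at z = 0. Lengths are in m, angles in degrees, forces in N, time in s.
With the tool pointing down it reaches from about 0.25 to 0.725 m from the base axis. Payload 4 kg.
Tool frame: the origin (TCP) lies midway between the tips of the shut fingers; the grasp point (between the pads) lies arm.grip_point_offset behind it (arm.grip_point_offset is the distance from the TCP to the grasp point, in m); z points along the fingers, x is the direction in which the jaws open and shut, and the axes are right-handed (so a half turn about z gives the same grasp; the last joint's range is limited). The gripper opens to 85 mm and grips with 20 to 120 N. Pads are 22 mm wide; open, the fingers measure 114 mm over their backs; the gripper's body (76 mm by 85 mm) begins 54 mm behind the grasp point. The pads swing forward as they close: fully open they stand 13 mm farther back than shut.
Start: joints at [75.63, 13.785, 0.286, 76.501, 0, 90], TCP at [0.124, 0.484, 0.231] pointing down, gripper open.
Joint ranges: [-155.79, 155.79], [-60.16, 107.12], [-62.33, 73.08], [-114, 123.19], [-81.49, 82.49], [-180, 180]. Speed limits (degrees/s): [159.86, 159.86, 180, 180, 180, 180].

INTERFACE

Orientations are given as a 3x3 rotation matrix whose columns are the frame's x, y, z axes.
In Python, from cell import arm gives the robot as it stands.
- The arm moves only by the shell command python3 -m crank 'ROWS' [FORCE]. ROWS is a JSON object of lists of equal length, an entry for each row: "jaw": the closure in counts, from 0 (fully open) to 255 (shut); "dp": the shift along the tool's x, y, z in cm, a list of three; "delta_rot": the turn, a rotation vector about the tool's x, y, z in degrees, a list of three. A call has 1 to 8 rows; each row shifts and turns the commanded pose from where the row before left it, along the tool's axes as they then stand; what a row does not reach is not made up. A row lasts 1/12 s, in which the tool goes at most 41.7 mm and 7.16 degrees, less where a joint would pass 70% of its speed; a pose out of reach is approached as far as the arm can. A call with a gripper value outside its range is refused whole. The fingers move at their own pace and stop on an object; FORCE is the grip in N (left out, the last holds). Time passes only in rows, so rows that do not move let the fingers close. It gives the time, the measured TCP pose, the force and the opening at its end, in the units of the state.
- arm.state(): the state, without advancing time (a new reading comes with each control period).
- arm.read_camera(name): name is "side" or "top"; returns the picture (420x560x3 uint8, red, green, blue); there is no depth.
- arm.calibration(name): a dict with "fx", "fy", "cx", "cy" (pixels), "k1" (the pictures are not rectified: a ray, as slopes to the right and down, at radius r is drawn at 1 + k1 r^2 times it, then the intrinsics apply), "cam_to_world" (4x4, takes a point from camera to world coordinates). Camera axes: x right, y down, z forward; pixel columns grow to the right and rows downward; lengths in m; the calibration is good to about 2 mm. A picture is of the moment at which its call begins. calibration takes no time and is no camera call.
- arm.hand_in(): hands the job in, once; it reports no verdict.
The state is a dict: "t": time; "joints": joint angles; "joint_velocities": joint speeds; "joint_efforts": joint torques, N m; "eef_pos": TCP position; "tcp_rot": TCP orientation; "ft_force": force on the tool from outside, world axes, zero at the start; "moment": the same for the moment, N m; "finger_gap": finger opening in m.
Only numpy, scipy, OpenCV 4.12 (cv2) and the standard library are available. Lean on these libraries where they do the work, as an engineer would, in place of code of your own. Each camera call takes 0.05 s, during which the arm holds its last target.

TASK

The shoe rack leans because its front feet are off. Slide the small lever jack on its flat base all the way home into the guide channel, so its saddle sits under the red lift pad, then pump the yellow pedal: all the way down once, and let it come all the way up again. Then press the pedal all the way down a second time and finish while still holding it down with the gripper, so the rack stays level; lift the rack only by the jack, and leave the other things on the ledge where they are.

Things in the scene. Friction and masses are not known exactly. Their poses are not given: they have to be found in the camera images.
- rack_base: Fixed fitting that carries the rack and the guide channel. Origin on the ledge, straight below the red lift pad when the rack is level; z up. The channel runs along y, its open mouth towards +y, and a 12 mm high stop bar closes it at y = -30 mm. The rack stands on the -y side, y = -70 to -335 mm, 330 mm wide along x, 250 mm high.
- channel_mouth (a point): Middle of the channel at y = +85 mm in rack_base, on the ledge (its axes are rack_base's). The channel: two blue rails 12 mm high and 12 mm thick, inner faces 64 mm apart, parallel from the stop to here, then flaring outward to about 73 mm apart at y = +117 mm. The bare ledge is its floor.
- jack: Loose red lever jack, 0.8 kg in all. Origin under its base plate, below the middle of the pump block; z up. Plate 60 mm wide (x), 7 mm thick, y = -95 to +105 mm. Saddle end towards -y (saddle centre y = -65 mm), lever towards +y. Fully home the plate's -y edge bears on the channel's stop: jack axes parallel to rack_base's, its origin at x = 0, y = +65 mm in rack_base.
- block_top (a point): Centre of the top of the jack's red pump block, the part to grip: 36 x 36 mm upright, above the jack's origin, top 75 mm above the ledge. Its x sides are free down to 12 mm.
- saddle (a point): Centre of the top of the jack's steel saddle (36 mm disc), 68 mm above the ledge when down.
- pedal (a joint): Angle of the jack's lever: 0 raised (a spring returns it there when let go), 0.45 rad fully down on its stop, lever level. The saddle rises in proportion, 25 mm in all, and meets the pad after about 8 mm. Pressing takes roughly 2 N before that and up to about 10 N after.
- pedal_top (a point): Centre of the top of the yellow pedal plate at the lever's end (50 mm across the lever, 45 mm along it, 8 mm thick), 155 mm from the lever's hinge, which lies at y = +30, z = 50 mm in the jack. About 125 mm above the ledge when raised, 58 mm when down, and then 19 mm farther out along the jack's +y.
- lift_pad (a point): Centre of the underside of the red lift pad (26 mm disc) below a 30 mm wide, 9 mm thick lug, red-marked on top, that juts from the rack's front to 15 mm beyond the pad's centre. About 77 mm above the ledge while the rack leans, 93 mm when level.
- rack (a joint): Tilt of the rack about its rear hinge: 0 leaning forward on its bare legs, about 0.05 rad level. It falls back when not held up.
- polish_tin: Shut tin of shoe polish, 76 mm across, 26 mm high; bystander. Origin under its centre.
- brush: Bristle brush, 50 x 150 mm (along y), 44 mm high; bystander. Origin under its centre.
- shoe_tree: Wooden shoe tree, 70 mm wide, about 255 mm along y, 40 mm high; bystander. Origin under its middle.
- shoe_horn: Orange plastic shoe horn, 40 x 215 mm (along y), 6 mm thick, lying flat; bystander.
- spare_foot_a: Black rubber screw-in foot of the rack, 34 mm across, 40 mm high, standing; bystander.
- spare_foot_b: The other rubber foot, same; bystander.

How it is judged:
By the outcome, as a careful person would: the job done as asked, in the order asked, and still so for the second after the job is handed in, while the arm keeps its last pose, push and grip.
It also fails if it takes over 64 s, if anything falls off the work surface, if the arm or the gripper's body presses on something with over 40 N, if the wrist force passes 120 N, or if a joint passes its speed limit or range.

## Working session

There is one attempt and no reset: what is moved stays moved. The work goes in short steps, Python scripts to look and compute and a shell command to move; the robot and the scene stay as the last step left them, time stands still between calls to the robot, and variables do not carry over. Pictures are saved under pics/ and viewed, and the job is handed in when it is done.

```bash
ls; mkdir -p pics; python3 - <<'E'
from cell import arm
import cv2
s=arm.state();print(s);print(arm.grip_point_offset)
for n in("side","top"):
    c=arm.calibration(n);print(n,c)
    cv2.imwrite(f"pics/{n}0.png",arm.read_camera(n)[:,:,::-1])
E
```

```text
pics
{'t': 0.0, 'joints': array([ 7.56327592e+01,  1.38333649e+01,  2.14812880e-01,  7.65031030e+01,
       -1.64084770e-03,  9.00014337e+01]), 'joint_velocities': array([-0.02212201,  0.04342873, -0.05916954, -0.00731039,  0.0144767 ,
       -0.05235501]), 'joint_efforts': array([ 3.95860779e-04, -3.72320902e+01,  2.52405828e+01,  1.71754573e-02,
       -4.98907275e-05, -5.00220580e-06]), 'eef_pos': array([0.12391936, 0.48374719, 0.23041013]), 'tcp_rot': array([[ 2.48159733e-01,  9.68718998e-01, -4.99119412e-04],
       [ 9.68716800e-01, -2.48160234e-01, -2.06397957e-03],
       [-2.12327781e-03,  2.86912601e-05, -9.99997745e-01]]), 'ft_force': array([-0.62667152,  0.07408823,  0.57284119]), 'moment': array([ 0.02177838,  0.03974234, -0.02346462]), 'finger_gap': 0.08514355389594438}
0.0187
side {'fx': 419.87947302673535, 'fy': 419.87947302673535, 'cx': 284.19228749951156, 'cy': 209.04554194029143, 'k1': -0.06380408582941872, 'cam_to_world': array([[-0.99955144, -0.02466273,  0.01699008,  0.48175793],
       [-0.02992009,  0.797648  , -0.60238066,  0.66476088],
       [ 0.00130424, -0.6026188 , -0.79802812,  0.92047298],
       [ 0.        ,  0.        ,  0.        ,  1.        ]])}
top {'fx': 485.6007645753274, 'fy': 485.6007645753274, 'cx': 281.447067794267, 'cy': 203.9244192668838, 'k1': 0.04845278742433628, 'cam_to_world': array([[ 0.02337415, -0.99505837,  0.09650128,  0.3647415 ],
       [-0.99967416, -0.02227338,  0.01246838,  0.02017171],
       [-0.01025736, -0.09676128, -0.99525476,  1.66364511],
       [ 0.        ,  0.        ,  0.        ,  1.        ]])}
```

View pics/side0.png

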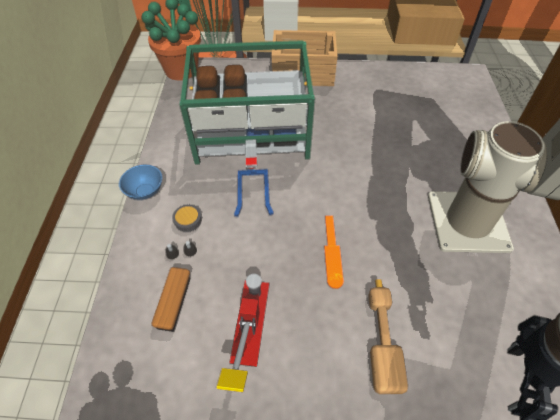

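View pics/top0.png

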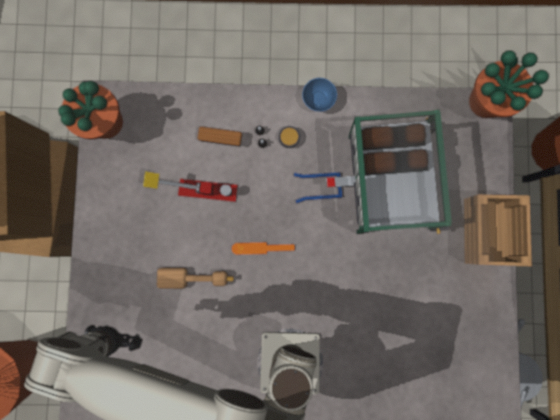

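The side view shows the jack at about (250,315), the channel at (253,195) and the lug's red mark at (251,162). In the top view the jack is at (208,190), the channel at (320,187) and the lug mark at (331,183). Next I'll write helpers and zoom in.

```bash
cat > h.py <<'E'
import numpy as np,cv2
from cell import arm
def K(n):
    c=arm.calibration(n);return c,np.array(c['cam_to_world'])
def ray(n,u,v):
    c,T=K(n);x=(u-c['cx'])/c['fx'];y=(v-c['cy'])/c['fy']
    rd=np.hypot(x,y);r=rd
    for _ in range(30): r=rd/(1+c['k1']*r*r)
    s=r/rd if rd>0 else 1
    d=T[:3,:3]@np.array([x*s,y*s,1]);return T[:3,3],d/np.linalg.norm(d)
def plane(n,u,v,z):
    o,d=ray(n,u,v);return o+d*(z-o[2])/d[2]
def tri(a,b):
    o1,d1=ray('side',*a);o2,d2=ray('top',*b)
    t=np.linalg.lstsq(np.c_[d1,-d2],o2-o1,rcond=None)[0]
    p,q=o1+t[0]*d1,o2+t[1]*d2;return (p+q)/2,np.linalg.norm(p-q)
def proj(n,P):
    c,T=K(n);p=T[:3,:3].T@(np.array(P)-T[:3,3]);x,y=p[:2]/p[2];k=1+c['k1']*(x*x+y*y)
    return c['cx']+c['fx']*x*k,c['cy']+c['fy']*y*k
def crop(src,out,u0,v0,u1,v1,s):
    im=cv2.imread(src)[v0:v1,u0:u1];im=cv2.resize(im,None,fx=s,fy=s,interpolation=cv2.INTER_CUBIC)
    for u in range(-(-u0//10)*10,u1,10):
        cv2.line(im,((u-u0)*s,0),((u-u0)*s,5),(255,255,255),1)
        if u%20==0: cv2.putText(im,str(u),((u-u0)*s,15),0,.4,(255,255,255),1)
    for v in range(-(-v0//10)*10,v1,10):
        cv2.line(im,(0,(v-v0)*s),(5,(v-v0)*s),(255,255,255),1)
        if v%20==0: cv2.putText(im,str(v),(5,(v-v0)*s+4),0,.4,(255,255,255),1)
    cv2.imwrite(out,im)
def blobs(n,src,what,roi):
    im=cv2.imread(src);h=cv2.cvtColor(im,cv2.COLOR_BGR2HSV);H,S,V=[h[...,i].astype(int) for i in range(3)]
    m={'red':((H<6)|(H>174))&(S>150)&(V>60),'redtop':((H<6)|(H>174))&(S>150)&(V>190),'yellow':(H>22)&(H<34)&(S>150)&(V>100),'blue':(H>100)&(H<125)&(S>120)}[what].astype(np.uint8)
    u0,v0,u1,v1=roi;mm=np.zeros_like(m);mm[v0:v1,u0:u1]=m[v0:v1,u0:u1]
    return mm
E
python3 - <<'E'
from h import *
crop('pics/side0.png','pics/s1.png',205,260,285,400,4)
crop('pics/top0.png','pics/t1.png',130,160,260,220,6)
crop('pics/side0.png','pics/s2.png',215,130,295,230,6)
crop('pics/top0.png','pics/t2.png',280,150,370,220,8)
E
```

```text
(no output)
```

View pics/s1.png

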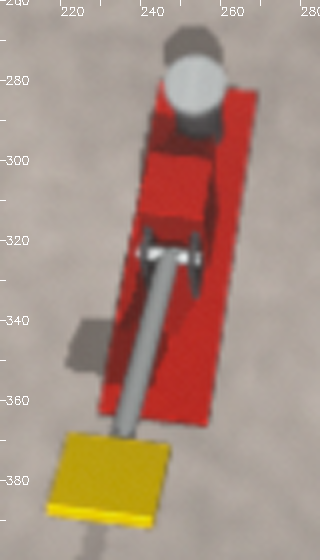

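View pics/t1.png

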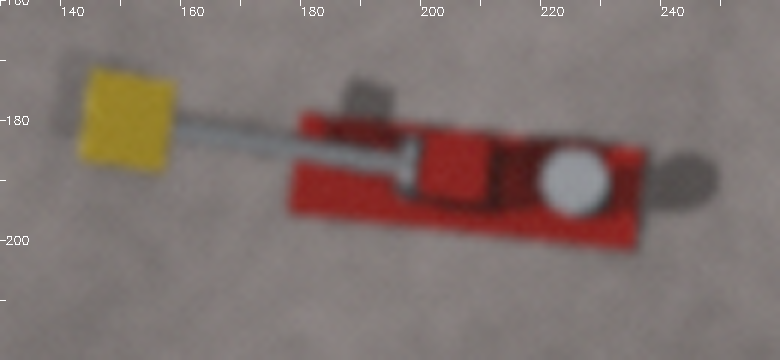

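View pics/s2.png

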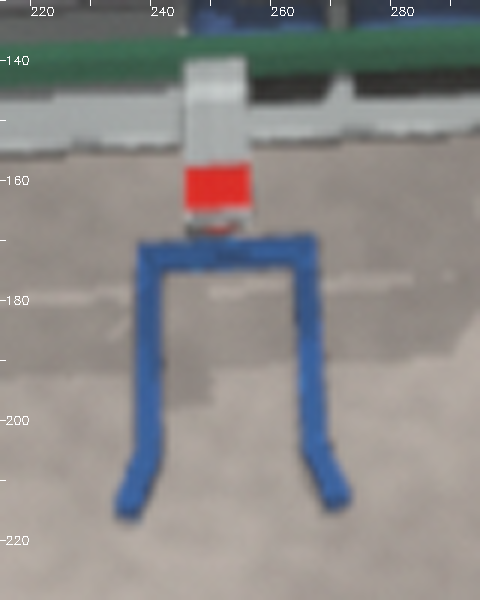

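View pics/t2.png

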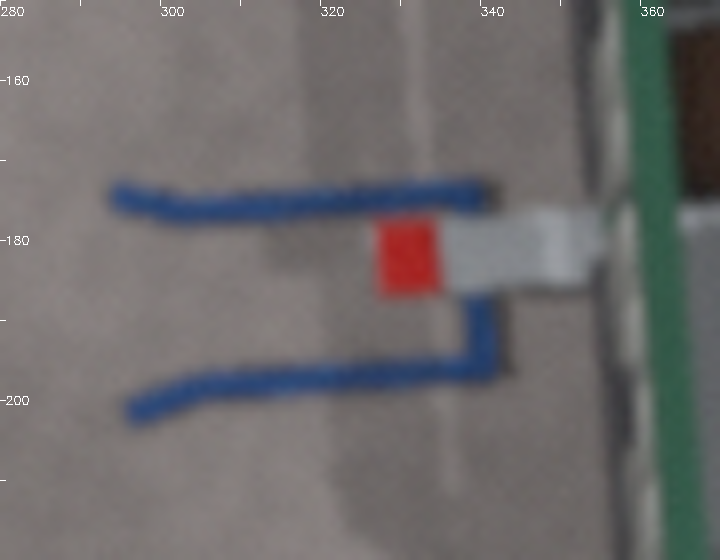

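```bash
python3 - <<'E'
from h import *
np.set_printoptions(precision=4,suppress=True)
print('block',tri((248.9,306.3),(205.7,187.9)))
print('saddle',tri((253.7,281),(225.8,190.2)))
print('pedal',tri((232.5,376),(150.5,180.3)))
print('lugred',tri((251.3,161.3),(330.8,182)))
for n,L,z in (('top',[(180.3,178.8),(178.3,195.5),(236.2,201.5),(238,185)],.007),('side',[(269.5,283),(257,366.2),(230,363.2)],.007),
 ('top',[(340,175.9),(305,177.7),(305.6,197.2),(338,195.6)],.012),('side',[(241.7,176.7),(241.7,203.3),(264.3,175),(265.5,203.3)],.012)):
    print(n,[plane(n,*p,z)[:2].round(4) for p in L])
# pca/minAreaRect of colours
for what,roi,zs in(('yellow',(130,160,180,205),.125),('redtop',(320,170,340,190),.086),):
    m=blobs('top','pics/top0.png',what,roi);c=cv2.findContours(m,0,1)[0];c=max(c,key=cv2.contourArea);print(what,cv2.minAreaRect(c))
E
```

```text
block (array([0.5672, 0.2912, 0.0745]), np.float64(0.0015971221905278215))
saddle (array([0.562 , 0.2258, 0.0658]), np.float64(0.0015384391955405076))
pedal (array([0.5796, 0.4559, 0.1382]), np.float64(0.00207144853701722))
lugred (array([ 0.5928, -0.1193,  0.0924]), np.float64(0.0007281700553734989))
top [array([0.6045, 0.3913]), array([0.5465, 0.3957]), array([0.5303, 0.1963]), array([0.5875, 0.192 ])]
side [array([0.5299, 0.1996]), array([0.5468, 0.3985]), array([0.6053, 0.3941])]
top [array([ 0.6259, -0.1576]), array([ 0.6171, -0.0379]), array([ 0.5498, -0.0412]), array([ 0.5578, -0.1517])]
side [array([ 0.627 , -0.1339]), array([ 0.6181, -0.0371]), array([ 0.5622, -0.1424]), array([ 0.5529, -0.0391])]
yellow ((150.76998901367188, 179.61000061035156), (12.727922439575195, 14.000715255737305), 8.13010311126709)Traceback (most recent call last):
  File "<stdin>", line 12, in <module>
ValueError: max() iterable argument is empty
```

Jack: origin ≈(0.567, 0.290), yaw ≈ -4.8°, block top 74.5 mm. Channel: yaw ≈ +4.7°, pad ≈(0.592,-0.119). First I turn the tool by about 80.4°.

```bash
python3 -m crank '{"jaw":[0,0,0,0,0,0,0,0],"dp":[[0,0,0],[0,0,0],[0,0,0],[0,0,0],[0,0,0],[0,0,0],[0,0,0],[0,0,0]],"delta_rot":[[0,0,6.7],[0,0,6.7],[0,0,6.7],[0,0,6.7],[0,0,6.7],[0,0,6.7],[0,0,6.7],[0,0,6.7]]}' 60
python3 -m crank '{"jaw":[0,0,0,0,0],"dp":[[0,0,0],[0,0,0],[0,0,0],[0,0,0],[0,0,0]],"delta_rot":[[0,0,6.7],[0,0,6.7],[0,0,6.7],[0,0,6.7],[0,0,0]]}'
python3 - <<'E'
from h import *
s=arm.state();R=s['tcp_rot'];print(R.round(4),s['joints'].round(1))
print('to block, cm',100*R.T@(np.array([.5672,.2905,.16])-s['eef_pos']))
E
```

```text
t: 0.77
eef_pos: [0.124, 0.484, 0.2308]
tcp_rot: [[0.929, 0.37, -0.0], [0.37, -0.929, -0.001], [-0.001, 0.001, -1.0]]
ft_force: [-0.3, -0.2, -0.7]
finger_gap: 0.0854
t: 1.18
eef_pos: [0.124, 0.484, 0.2308]
tcp_rot: [[0.996, -0.085, -0.0], [-0.085, -0.996, -0.001], [-0.0, 0.001, -1.0]]
ft_force: [-0.6, 0.4, -0.3]
finger_gap: 0.0857
[[ 9.964e-01 -8.500e-02 -3.000e-04]
 [-8.500e-02 -9.964e-01 -1.200e-03]
 [-2.000e-04  1.200e-03 -1.000e+00]] [ 75.6  13.8   0.2  76.5   0.  170.5]
to block, cm [45.80680203 15.50574459  7.08643296]
```

```bash
python3 -m crank '{"jaw":[0,0,0,0,0,0,0,0],"dp":[[3.2,1.1,0],[3.2,1.1,0],[3.2,1.1,0],[3.2,1.1,0],[3.2,1.1,0],[3.2,1.1,0],[3.2,1.1,0],[3.2,1.1,0]],"delta_rot":[[0,0,0],[0,0,0],[0,0,0],[0,0,0],[0,0,0],[0,0,0],[0,0,0],[0,0,0]]}'
python3 -m crank '{"jaw":[0,0,0,0,0,0,0,0],"dp":[[3.2,1.1,0],[3.2,1.1,0],[3.2,1.1,0],[3.2,1.1,0],[3.2,1.1,0],[3.2,1.1,0],[0,0,2],[0,0,0]],"delta_rot":[[0,0,0],[0,0,0],[0,0,0],[0,0,0],[0,0,0],[0,0,0],[0,0,0],[0,0,0]]}'
python3 - <<'E'
from h import *
cv2.imwrite("pics/side1.png",arm.read_camera('side')[:,:,::-1])
cv2.imwrite("pics/top1.png",arm.read_camera('top')[:,:,::-1])
s=arm.state();R=s['tcp_rot'];print(R.round(4),s['joints'].round(1))
print('to block, cm',100*R.T@(np.array([.5672,.2905,.03])-s['eef_pos']))
E
```

```text
t: 1.85
eef_pos: [0.3731, 0.3743, 0.2311]
tcp_rot: [[0.997, -0.08, -0.0], [-0.08, -0.997, -0.0], [-0.0, 0.0, -1.0]]
ft_force: [-0.3, 1.2, -0.2]
finger_gap: 0.0855
t: 2.52
eef_pos: [0.5578, 0.2915, 0.2069]
tcp_rot: [[0.996, -0.084, -0.006], [-0.084, -0.996, -0.003], [-0.006, 0.003, -1.0]]
ft_force: [-1.2, -1.0, -1.2]
finger_gap: 0.0855
[[ 0.9967 -0.0816 -0.004 ]
 [-0.0817 -0.9967 -0.0017]
 [-0.0039  0.0021 -1.    ]] [ 27.8  29.5  20.3  81.    0.  122.4]
to block, cm [ 1.15181595  0.13223903 17.97159838]
```

View pics/side1.png

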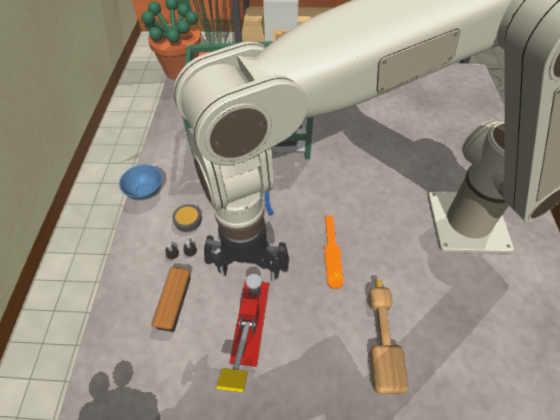

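The gripper hangs over the pump block, open wide and clear of the pedal. I'll centre it and descend.

```bash
python3 -m crank '{"jaw":[0,0,0,0,0,0],"dp":[[1.15,0.1,0],[0,0,2.5],[0,0,2.5],[0,0,2.5],[0,0,2],[0,0,0]],"delta_rot":[[0,0,0],[0,0,0],[0,0,0],[0,0,0],[0,0,0],[0,0,0]]}'
python3 - <<'E'
from h import *
s=arm.state();R=s['tcp_rot'];print(R.round(4),s['joints'].round(1))
print('to block, cm',100*R.T@(np.array([.5672,.2905,.03])-s['eef_pos']))
E
```

```text
t: 3.12
eef_pos: [0.5652, 0.2913, 0.1124]
tcp_rot: [[0.997, -0.08, -0.008], [-0.08, -0.997, -0.004], [-0.007, 0.004, -1.0]]
ft_force: [-0.9, -0.7, -0.5]
finger_gap: 0.0854
[[ 0.9968 -0.0799 -0.0076]
 [-0.0799 -0.9968 -0.0037]
 [-0.0073  0.0043 -1.    ]] [ 27.3  33.4  12.1  69.1   0.  121.8]
to block, cm [0.26549697 0.03199518 8.23868447]
```

```bash
python3 -m crank '{"jaw":[0,0,0,0,0,0,0],"dp":[[0.15,0,2],[0,0,2],[0,0,2],[0,0,1.5],[0,0,0.5],[0,0,0],[0,0,0]],"delta_rot":[[0,0,0],[0,0,0],[0,0,0],[0,0,0],[0,0,0],[0,0,0],[0,0,0]]}'
python3 - <<'E'
from h import *
cv2.imwrite("pics/side2.png",arm.read_camera('side')[:,:,::-1])
crop('pics/side2.png','pics/s3.png',190,240,290,380,4)
E
```

```text
t: 3.7
eef_pos: [0.5712, 0.2925, 0.0381]
tcp_rot: [[0.997, -0.082, 0.002], [-0.082, -0.997, 0.001], [0.002, -0.001, -1.0]]
ft_force: [0.0, -0.2, 0.2]
finger_gap: 0.0854
```

View pics/s3.png

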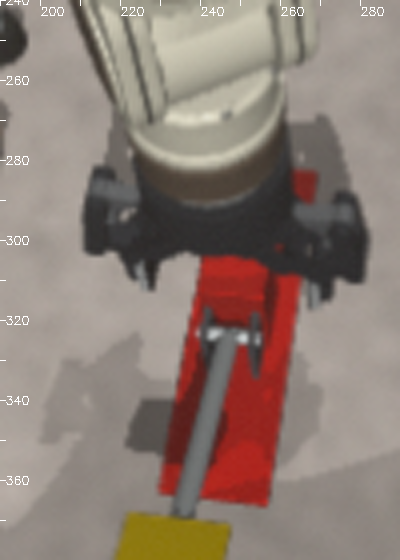

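The fingers straddle the block with room on both sides. I'll nudge over, go down the last bit and close gently at 60 N.

```bash
python3 -m crank '{"jaw":[0,0,0],"dp":[[-0.35,0,0.4],[0,0,0.3],[0,0,0]],"delta_rot":[[0,0,0],[0,0,0],[0,0,0]]}'
python3 -m crank '{"jaw":[60,100,130,150,170,190,200,200],"dp":[[0,0,0],[0,0,0],[0,0,0],[0,0,0],[0,0,0],[0,0,0],[0,0,0],[0,0,0]],"delta_rot":[[0,0,0],[0,0,0],[0,0,0],[0,0,0],[0,0,0],[0,0,0],[0,0,0],[0,0,0]]}' 60
python3 - <<'E'
from h import *
s=arm.state();print(s['tcp_rot'].round(4),s['eef_pos'],s['finger_gap'],s['joints'].round(1),s['ft_force'])
cv2.imwrite("pics/side3.png",arm.read_camera('side')[:,:,::-1])
cv2.imwrite("pics/top3.png",arm.read_camera('top')[:,:,::-1])
crop('pics/side3.png','pics/s4.png',190,240,290,380,4)
E
```

```text
t: 4.0
eef_pos: [0.5668, 0.2918, 0.0294]
tcp_rot: [[0.997, -0.083, -0.0], [-0.083, -0.997, -0.0], [-0.0, 0.0, -1.0]]
ft_force: [-0.3, 0.5, 0.4]
finger_gap: 0.0855
t: 4.67
eef_pos: [0.5684, 0.2919, 0.0299]
tcp_rot: [[0.997, -0.084, 0.002], [-0.084, -0.997, 0.0], [0.002, -0.001, -1.0]]
ft_force: [4.2, 0.1, 1.4]
finger_gap: 0.0353
[[ 9.965e-01 -8.350e-02  2.500e-03]
 [-8.350e-02 -9.965e-01  4.000e-04]
 [ 2.400e-03 -6.000e-04 -1.000e+00]] [0.56836325 0.29190763 0.02986597] 0.03532971572402006 [ 27.2  37.5   6.   58.4  -0.  122. ] [4.2400676  0.07939786 1.41604584]
```

View pics/s4.png

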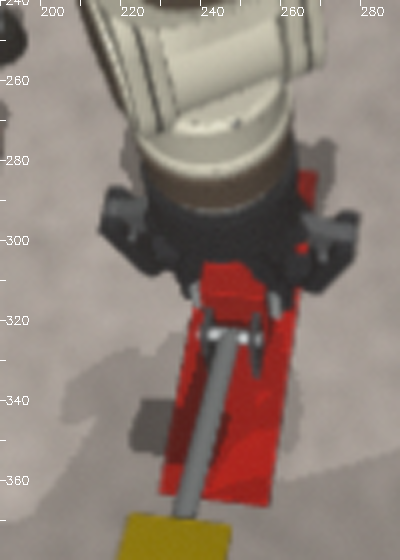

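Gripped: the gap is 35 mm and the jack is in place between the pads. Now a subpixel fit of the channel's rails from the first pictures.

```bash
python3 - <<'E'
from h import *
for n,roi in(('top',(285,160,345,210)),('side',(230,160,280,220))):
    m=blobs(n,f'pics/{n}0.png','blue',roi)
    v,u=np.nonzero(m);P=np.array([plane(n,a,b,.012)[:2] for a,b in zip(u,v)])
    for side in(1,-1):
        c=np.array([.5885,-.09]);off=(P[:,0]-c[0])+.083*(P[:,1]-c[1])
        s=P[(np.sign(off)==side)&(P[:,1]>-.14)&(P[:,1]<-.045)&(abs(off)>.025)]
        f=np.polyfit(s[:,1],s[:,0],1);print(n,side,len(s),f, 'deg',-np.degrees(np.arctan(f[0])),'x at -.04,-.14',np.polyval(f,[-.04,-.14]))
    print(n,'y ext',P[:,1].min(),P[:,1].max())
for im,roi in(('side',(240,150,262,170)),('top',(320,170,340,195))):
    m=blobs(im,f'pics/{im}0.png','red',roi);M=cv2.moments(m,True);print(im,M['m10']/M['m00'],M['m01']/M['m00'],M['m00'])
s=arm.state();print(s['t'])
E
```

```text
top 1 50 [-0.0928087   0.61976947] deg 5.302357961317242 x at -.04,-.14 [0.62348182 0.63276269]
top -1 52 [-0.08375565  0.54441253] deg 4.787670958769392 x at -.04,-.14 [0.54776276 0.55613833]
top y ext -0.16185509018799332 -0.0032844362014186924
side 1 75 [-0.09533741  0.62199756] deg 5.445971400460883 x at -.04,-.14 [0.62581105 0.63534479]
side -1 76 [-0.08952247  0.54601325] deg 5.115622568239518 x at -.04,-.14 [0.54959415 0.5585464 ]
side y ext -0.16204880646084874 0.0030300777079993457
side 250.46153846153845 160.73846153846154 65.0
top 330.5 181.5 48.0
4.7667
```

```bash
python3 -m crank '{"jaw":[200,200,200,200,200,200,200,200],"dp":[[0,0.5,0],[0,1,0],[0,1,0],[0,1,0],[0,1,0],[0,1,0],[0,1,0],[0,0.5,0]],"delta_rot":[[0,0,-1.2],[0,0,-1.2],[0,0,-1.2],[0,0,-1.2],[0,0,-1.2],[0,0,-1.2],[0,0,-1.2],[0,0,-1.2]]}'
python3 - <<'E'
from h import *
s=arm.state();R=s['tcp_rot'];print(R.round(4),s['eef_pos'],s['finger_gap'],s['ft_force'])
print(100*R.T@(np.array([.5744,.1061,.0299])-s['eef_pos']))
E
```

```text
t: 5.43
eef_pos: [0.565, 0.2238, 0.0298]
tcp_rot: [[0.996, 0.087, -0.002], [0.087, -0.996, 0.004], [-0.002, -0.005, -1.0]]
ft_force: [-1.8, 7.4, 3.5]
finger_gap: 0.0354
[[ 0.9962  0.0871 -0.0023]
 [ 0.0871 -0.9962  0.0044]
 [-0.0019 -0.0045 -1.    ]] [0.56498632 0.22378    0.02979156] 0.035418228534247774 [-1.84105327  7.3885082   3.48588587]
[-0.08765193 11.80509562 -0.06436059]
```

```bash
python3 -m crank '{"jaw":[200,200,200,200,200,200,200,200],"dp":[[0,1,0],[0,1.5,0],[0,2,0],[0,2,0],[0,2,0],[0,1.5,0],[0,1,0],[0,0.5,0]],"delta_rot":[[0,0,0],[0,0,0],[0,0,0],[0,0,0],[0,0,0],[0,0,0],[0,0,0],[0,0,0]]}'
python3 - <<'E'
from h import *
for n in('side','top'): cv2.imwrite(f"pics/{n}4.png",arm.read_camera(n)[:,:,::-1])
s=arm.state();R=s['tcp_rot'];print(R.round(4),s['eef_pos'],s['finger_gap'],s['ft_force'])
print(100*R.T@(np.array([.5744,.1061,.0299])-s['eef_pos']))
crop('pics/side4.png','pics/s5.png',190,140,300,290,4)
crop('pics/top4.png','pics/t5.png',190,150,350,230,5)
E
```

```text
t: 6.1
eef_pos: [0.5753, 0.1087, 0.0297]
tcp_rot: [[0.996, 0.085, -0.001], [0.085, -0.996, 0.005], [-0.001, -0.005, -1.0]]
ft_force: [0.1, 8.5, 4.1]
finger_gap: 0.0354
[[ 9.964e-01  8.450e-02 -1.100e-03]
 [ 8.450e-02 -9.964e-01  2.000e-03]
 [-9.000e-04 -2.100e-03 -1.000e+00]] [0.57540494 0.10796718 0.02975384] 0.03554135876780458 [-1.20172478  2.33141898  5.0996357 ]
[-0.11592612  0.17752704 -0.01487634]
```

View pics/s5.png

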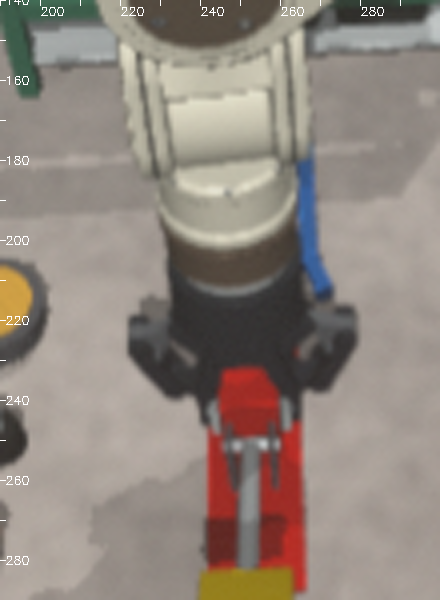

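View pics/t5.png

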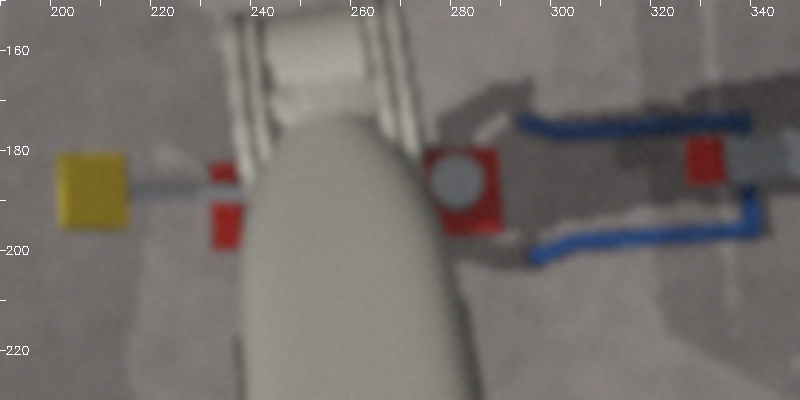

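The top view shows the plate's front edge at u≈290, v 180–196, just before the mouth (flare tips at (293,174) and (296,201)). I'll check its offset and yaw relative to the channel in that one view.

```bash
python3 - <<'E'
from h import *
m=blobs('top','pics/top4.png','red',(225,175,296,206));
v,u=np.nonzero(m);P=np.array([plane('top',a,b,.007)[:2] for a,b in zip(u,v)])
# front patch edges by column
for cols in(range(231,238),range(279,290)):
    for c in cols:
        s=v[u==c]
        if len(s)>3:
            a=plane('top',c,s.min()-.5,.007);b=plane('top',c,s.max()+.5,.007);print(c,s.min(),s.max(),a[:2].round(4),b[:2].round(4),'mid',((a+b)/2)[:2].round(4),'w',round(a[0]-b[0],4), 'chan x',round(.5856-.0883*((a+b)/2)[1]-.0883*.04,4))
b=blobs('top','pics/top4.png','blue',(285,160,345,210))
for c in range(294,340,4):
    s=v2=np.nonzero(b[:,c])[0];
    if len(s): 
        up=s[s<187];lo=s[s>187]
        if len(up) and len(lo): print(c,plane('top',c,up.mean(),.012)[:2].round(4),plane('top',c,lo.mean(),.012)[:2].round(4),((plane('top',c,up.mean(),.012)+plane('top',c,lo.mean(),.012))/2)[:2].round(4))
E
```

```text
233 184 198 [0.5923 0.2094] [0.5404 0.2077] mid [0.5663 0.2085] w 0.0519 chan x 0.5637
234 184 198 [0.5924 0.2059] [0.5404 0.2042] mid [0.5664 0.2051] w 0.0519 chan x 0.564
235 184 198 [0.5924 0.2025] [0.5405 0.2008] mid [0.5665 0.2016] w 0.0519 chan x 0.5643
236 184 198 [0.5925 0.199 ] [0.5406 0.1974] mid [0.5665 0.1982] w 0.0519 chan x 0.5646
237 192 196 [0.5649 0.1947] [0.5476 0.1942] mid [0.5562 0.1944] w 0.0173 chan x 0.5649
284 192 195 [0.5684 0.0332] [0.5546 0.0328] mid [0.5615 0.033 ] w 0.0138 chan x 0.5792
285 191 195 [0.572  0.0298] [0.5547 0.0294] mid [0.5633 0.0296] w 0.0173 chan x 0.5795
286 181 195 [0.6067 0.0271] [0.5548 0.026 ] mid [0.5808 0.0266] w 0.052 chan x 0.5797
287 181 195 [0.6068 0.0237] [0.5548 0.0225] mid [0.5808 0.0231] w 0.052 chan x 0.58
288 181 195 [0.6069 0.0203] [0.5549 0.0191] mid [0.5809 0.0197] w 0.052 chan x 0.5803
298 [ 0.626  -0.0137] [ 0.5379 -0.0154] [ 0.5819 -0.0145]
302 [ 0.6228 -0.0275] [ 0.5451 -0.029 ] [ 0.5839 -0.0282]
306 [ 0.6248 -0.0411] [ 0.5488 -0.0426] [ 0.5868 -0.0419]
310 [ 0.6251 -0.0549] [ 0.5491 -0.0562] [ 0.5871 -0.0555]
314 [ 0.6254 -0.0686] [ 0.5494 -0.0699] [ 0.5874 -0.0692]
318 [ 0.6274 -0.0823] [ 0.5515 -0.0835] [ 0.5894 -0.0829]
322 [ 0.6277 -0.096 ] [ 0.5535 -0.0971] [ 0.5906 -0.0966]
326 [ 0.6298 -0.1097] [ 0.5538 -0.1108] [ 0.5918 -0.1102]
330 [ 0.6318 -0.1233] [ 0.5541 -0.1244] [ 0.5929 -0.1239]
334 [ 0.6338 -0.137 ] [ 0.5561 -0.138 ] [ 0.595  -0.1375]
338 [ 0.6306 -0.1507] [ 0.5581 -0.1517] [ 0.5944 -0.1512]
```

Aligned within ~1 mm. Sliding in.

```bash
python3 -m crank '{"jaw":[200,200,200,200,200,200,200,200],"dp":[[0,0.5,0],[0,1,0],[0,1,0],[0,1,0],[0,1,0],[0,1,0],[0,1,0],[0,0.5,0]],"delta_rot":[[0,0,0],[0,0,0],[0,0,0],[0,0,0],[0,0,0],[0,0,0],[0,0,0],[0,0,0]]}'
python3 -m crank '{"jaw":[200,200,200,200,200,200,200],"dp":[[0,0.5,0],[0,1,0],[0,1,0],[0,1,0],[0,1,0],[0,0.5,0],[0,0,0]],"delta_rot":[[0,0,0],[0,0,0],[0,0,0],[0,0,0],[0,0,0],[0,0,0],[0,0,0]]}'
python3 - <<'E'
from h import *
s=arm.state();R=s['tcp_rot'];print(R.round(4),s['eef_pos'],s['ft_force'],s['moment'],s['finger_gap'])
print(100*R.T@(np.array([.5883,-.0532,.0299])-s['eef_pos']))
E
```

```text
t: 6.87
eef_pos: [0.5812, 0.04, 0.0298]
tcp_rot: [[0.996, 0.086, -0.001], [0.086, -0.996, 0.005], [-0.001, -0.005, -1.0]]
ft_force: [-1.8, 9.1, 5.8]
finger_gap: 0.0353
t: 7.45
eef_pos: [0.5855, -0.0105, 0.0298]
tcp_rot: [[0.996, 0.086, -0.001], [0.086, -0.996, 0.003], [-0.001, -0.004, -1.0]]
ft_force: [-1.2, 5.6, 4.7]
finger_gap: 0.0354
[[ 9.963e-01  8.560e-02 -1.200e-03]
 [ 8.560e-02 -9.963e-01  3.400e-03]
 [-9.000e-04 -3.500e-03 -1.000e+00]] [ 0.58553439 -0.01054468  0.02976063] [-1.23070968  5.61909604  4.69271405] [0.60057709 0.10308247 0.08018679] 0.03537603511726369
[-0.08968839  4.27347273 -0.02884486]
```

Smooth, with no lateral force. Now the last ~4.3 cm, slowly to the stop.

```bash
python3 -m crank '{"jaw":[200,200,200,200,200,200,200],"dp":[[0,0.6,0],[0,0.8,0],[0,0.8,0],[0,0.6,0],[0,0.5,0],[0,0.3,0],[0,0,0]],"delta_rot":[[0,0,0],[0,0,0],[0,0,0],[0,0,0],[0,0,0],[0,0,0],[0,0,0]]}'
python3 -m crank '{"jaw":[200,200,200,200],"dp":[[0,0.3,0],[0,0.3,0],[0,0.2,0],[0,0,0]],"delta_rot":[[0,0,0],[0,0,0],[0,0,0],[0,0,0]]}'
```

```text
t: 8.03
eef_pos: [0.5885, -0.0454, 0.0298]
tcp_rot: [[0.996, 0.086, -0.001], [0.086, -0.996, 0.005], [-0.001, -0.005, -1.0]]
ft_force: [-1.7, 8.7, 6.9]
finger_gap: 0.0352
t: 8.37
eef_pos: [0.5892, -0.0529, 0.0298]
tcp_rot: [[0.996, 0.087, -0.001], [0.087, -0.996, 0.005], [-0.001, -0.005, -1.0]]
ft_force: [-2.6, 9.3, 6.7]
finger_gap: 0.0352
```

```bash
python3 -m crank '{"jaw":[200,200,200],"dp":[[0,0.2,0],[0,0.2,0],[0,0,0]],"delta_rot":[[0,0,0],[0,0,0],[0,0,0]]}'
python3 -m crank '{"jaw":[200,200,200],"dp":[[0,0.2,0],[0,0.2,0],[0,0,0]],"delta_rot":[[0,0,0],[0,0,0],[0,0,0]]}'
```

```text
t: 8.62
eef_pos: [0.5892, -0.0548, 0.0299]
tcp_rot: [[0.996, 0.089, -0.002], [0.089, -0.996, 0.009], [-0.001, -0.009, -1.0]]
ft_force: [-2.2, 14.3, 7.6]
finger_gap: 0.0355
t: 8.87
eef_pos: [0.5891, -0.0549, 0.0301]
tcp_rot: [[0.996, 0.091, -0.003], [0.091, -0.996, 0.016], [-0.001, -0.016, -1.0]]
ft_force: [-4.1, 23.4, 9.9]
finger_gap: 0.0351
```

Contact with the stop: TCP y stopped at -0.055 and the force climbed to 23 N. I'll ease the push and look before releasing.

```bash
python3 -m crank '{"jaw":[200,200],"dp":[[0,-0.4,0],[0,0,0]],"delta_rot":[[0,0,0],[0,0,0]]}'
python3 -m crank '{"jaw":[150,100,50,0,0,0],"dp":[[0,0,0],[0,0,0],[0,0,0],[0,0,0],[0,0,0],[0,0,0]],"delta_rot":[[0,0,0],[0,0,0],[0,0,0],[0,0,0],[0,0,0],[0,0,0]]}'
python3 - <<'E'
from h import *
for n in('side','top'): cv2.imwrite(f"pics/{n}5.png",arm.read_camera(n)[:,:,::-1])
s=arm.state();print(s['eef_pos'],s['ft_force'])
crop('pics/side5.png','pics/s6.png',190,110,310,260,4)
crop('pics/top5.png','pics/t6.png',230,150,370,230,5)
E
```

```text
t: 9.03
eef_pos: [0.5891, -0.0548, 0.0297]
tcp_rot: [[0.996, 0.089, -0.002], [0.089, -0.996, 0.007], [-0.001, -0.008, -1.0]]
ft_force: [-3.1, 10.4, 7.6]
finger_gap: 0.0352
t: 9.53
eef_pos: [0.5898, -0.0605, 0.0289]
tcp_rot: [[0.997, 0.083, -0.001], [0.083, -0.997, -0.0], [-0.001, 0.0, -1.0]]
ft_force: [-0.2, -0.7, 0.6]
finger_gap: 0.0853
[ 0.59001648 -0.06048211  0.02902844] [-0.13134569 -0.42177873  0.77825598]
```

View pics/s6.png

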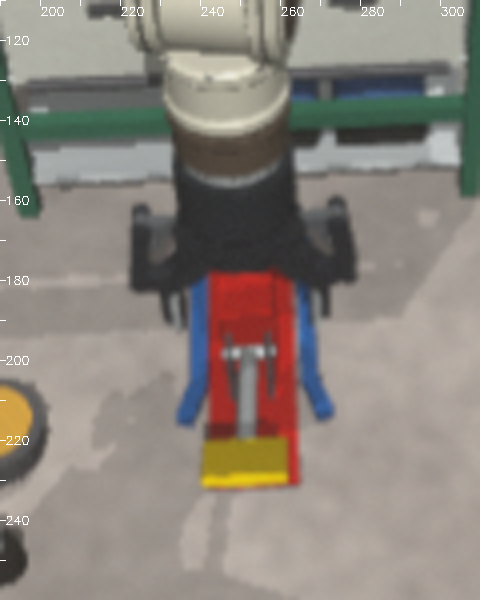

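View pics/t6.png

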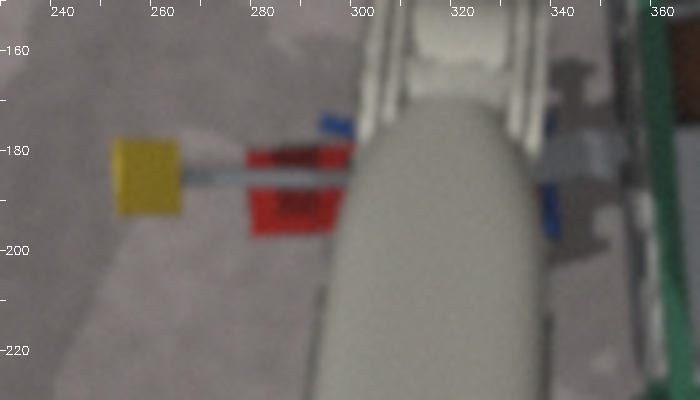

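The jack is home: its plate lies between the rails and the pedal is raised. The gripper is open. I'll go straight up.

```bash
python3 -m crank '{"jaw":[0,0,0,0,0,0,0,0],"dp":[[0,-0.4,0],[0,0,-1],[0,0,-2],[0,0,-3],[0,0,-3],[0,0,-3],[0,0,-2],[0,0,-1]],"delta_rot":[[0,0,0],[0,0,0],[0,0,0],[0,0,0],[0,0,0],[0,0,0],[0,0,0],[0,0,0]]}'
python3 -m crank '{"jaw":[255,255,255,255,255,255,255,255],"dp":[[0,-2,-1],[0,-3,-1],[0,-3,0],[0,-3,0],[0,-3,0],[0,-3,0],[0,-2,0],[0,0,0]],"delta_rot":[[0,0,0],[0,0,0],[0,0,0],[0,0,0],[0,0,0],[0,0,0],[0,0,0],[0,0,0]]}' 40
python3 - <<'E'
from h import *
for n in('side','top'): cv2.imwrite(f"pics/{n}6.png",arm.read_camera(n)[:,:,::-1])
s=arm.state();print(s['eef_pos'],s['ft_force'],s['finger_gap'],s['tcp_rot'].round(3))
crop('pics/side6.png','pics/s7.png',190,130,310,270,4)
crop('pics/top6.png','pics/t7.png',230,150,370,230,5)
E
```

```text
t: 10.3
eef_pos: [0.5917, -0.0562, 0.1841]
tcp_rot: [[0.996, 0.084, 0.007], [0.084, -0.996, -0.001], [0.007, 0.001, -1.0]]
ft_force: [0.6, 0.3, 0.0]
finger_gap: 0.0855
t: 10.97
eef_pos: [0.5729, 0.1373, 0.1987]
tcp_rot: [[0.996, 0.09, -0.001], [0.09, -0.996, 0.001], [-0.001, -0.001, -1.0]]
ft_force: [-0.2, -0.1, -0.2]
finger_gap: -0.0002
[0.57335502 0.13384527 0.19877985] [0.30935518 0.42525559 0.26841096] 0.00022443095789454105 [[ 0.996  0.086 -0.001]
 [ 0.086 -0.996 -0.001]
 [-0.001  0.001 -1.   ]]
```

View pics/s7.png

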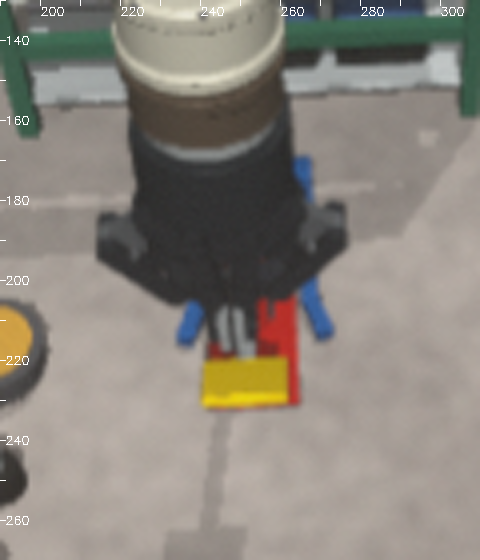

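View pics/t7.png

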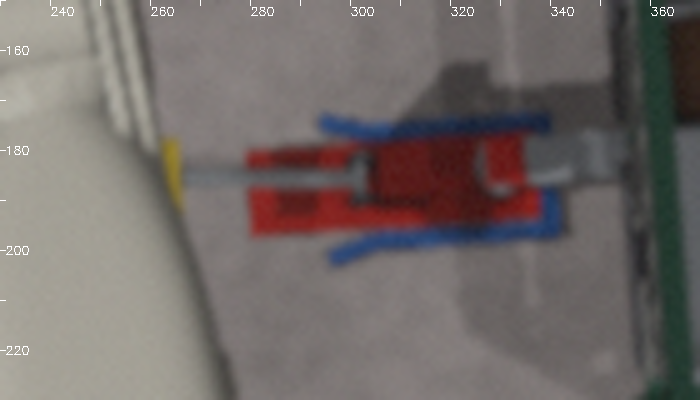

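The top view shows the plate against the stop (u≈338) and the saddle just below the red lug mark (331,183). Next, triangulate the pedal.

```bash
python3 - <<'E'
from h import *
p,e=tri((251.5,223.9),(259.8,185.2));print(p,e)
s=arm.state();R=s['tcp_rot']
y=np.array([-.087,.996,0])
print('model',np.array([.5892,-.0559,0])+y*.166, np.array([.5892,-.0559,0])+y*.175)
t=np.array([.5892,-.0559,.125])+y*.172
print(100*R.T@(t-s['eef_pos']))
E
```

```text
[0.57269148 0.11000635 0.12542491] 0.0004902362703944523
model [0.574758 0.109436 0.      ] [0.573975 0.1184   0.      ]
[-0.06226154  1.83900411  7.37932704]
```

```bash
python3 -m crank '{"jaw":[255,255,255,255,255,255,255],"dp":[[0,1,0],[0,0.8,1],[0,0,2],[0,0,1.5],[0,0,1],[0,0,0],[0,0,0]],"delta_rot":[[0,0,0],[0,0,0],[0,0,0],[0,0,0],[0,0,0],[0,0,0],[0,0,0]]}'
```

```text
t: 11.65
eef_pos: [0.5751, 0.1139, 0.1436]
tcp_rot: [[0.997, 0.082, -0.002], [0.082, -0.997, -0.001], [-0.002, 0.0, -1.0]]
ft_force: [0.1, 0.2, -0.2]
finger_gap: -0.0002
```

```bash
python3 -m crank '{"jaw":[255,255,255,255,255,255],"dp":[[0,0,1],[0,0,0.7],[0,0,0.5],[0,-0.1,0.7],[0,-0.1,0.7],[0,0,0]],"delta_rot":[[0,0,0],[0,0,0],[0,0,0],[0,0,0],[0,0,0],[0,0,0]]}'
python3 -m crank '{"jaw":[255,255,255,255,255,255,255],"dp":[[0,-0.1,0.7],[0,-0.1,0.7],[0,-0.1,0.7],[0,-0.1,0.7],[0,-0.1,0.7],[0,-0.1,0.7],[0,0,0]],"delta_rot":[[0,0,0],[0,0,0],[0,0,0],[0,0,0],[0,0,0],[0,0,0],[0,0,0]]}'
```

```text
t: 12.15
eef_pos: [0.5746, 0.1175, 0.1068]
tcp_rot: [[0.996, 0.085, -0.002], [0.085, -0.996, -0.0], [-0.002, 0.0, -1.0]]
ft_force: [0.5, 0.1, 0.7]
finger_gap: 0.0001
t: 12.73
eef_pos: [0.575, 0.1255, 0.0665]
tcp_rot: [[0.996, 0.086, 0.001], [0.086, -0.996, 0.004], [0.001, -0.004, -1.0]]
ft_force: [-1.6, 4.1, 7.6]
finger_gap: -0.0002
```

```bash
python3 -m crank '{"jaw":[255,255,255,255],"dp":[[0,0,0.4],[0,0,0.4],[0,0,0.2],[0,0,0]],"delta_rot":[[0,0,0],[0,0,0],[0,0,0],[0,0,0]]}'
python3 -m crank '{"jaw":[255,255,255,255],"dp":[[0,0,0.2],[0,0,0.2],[0,0,0.0],[0,0,0]],"delta_rot":[[0,0,0],[0,0,0],[0,0,0],[0,0,0]]}'
```

```text
t: 13.07
eef_pos: [0.5751, 0.126, 0.0579]
tcp_rot: [[0.996, 0.086, 0.001], [0.086, -0.996, 0.005], [0.002, -0.005, -1.0]]
ft_force: [-3.4, 4.7, 10.1]
finger_gap: 0.0
t: 13.4
eef_pos: [0.5753, 0.1261, 0.0566]
tcp_rot: [[0.996, 0.086, 0.003], [0.086, -0.996, 0.005], [0.004, -0.005, -1.0]]
ft_force: [-7.9, 5.0, 22.2]
finger_gap: 0.0
```

```bash
python3 - <<'E'
from h import *
for n in('side','top'): cv2.imwrite(f"pics/{n}7.png",arm.read_camera(n)[:,:,::-1])
s=arm.state();print(s['eef_pos'],s['ft_force'],s['t'])
crop('pics/side7.png','pics/s8.png',170,30,320,250,3)
crop('pics/top7.png','pics/t8.png',230,150,370,230,5)
E
```

```text
[0.57526053 0.12607584 0.05659093] [-8.27607404  4.41590413 21.42996706] 13.5
```

View pics/s8.png

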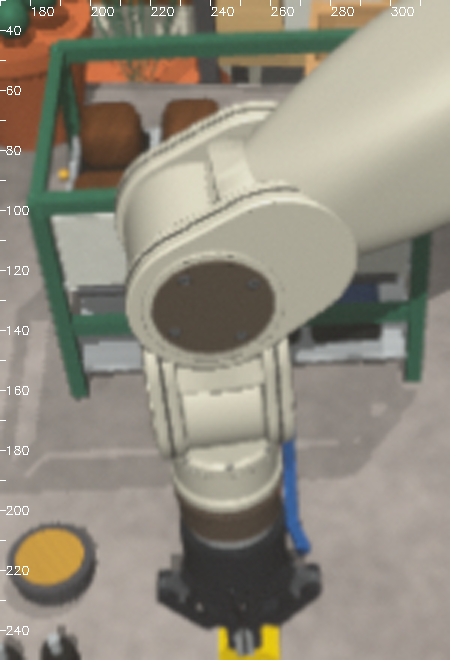

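View pics/t8.png

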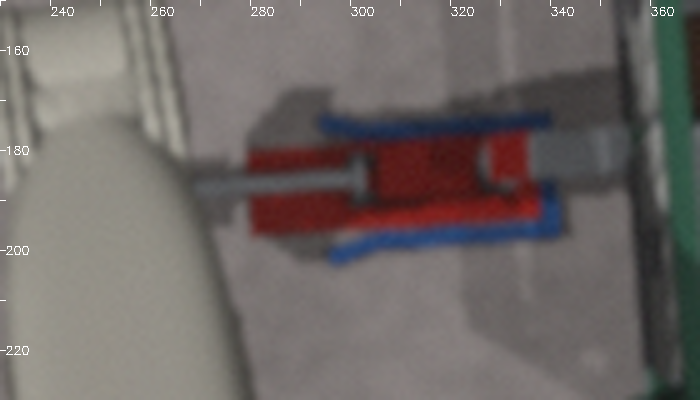

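The pedal is on its stop (z 0.0566, 22 N), the rack has risen and the jack is still home (plate at u 279–338). Now I let it come all the way up under control.

```bash
python3 -m crank '{"jaw":[255,255,255,255,255,255,255,255],"dp":[[0,0,-0.4],[0,0,-0.6],[0,0.1,-0.7],[0,0.1,-0.7],[0,0.1,-0.7],[0,0.1,-0.7],[0,0.1,-0.7],[0,0.1,-0.7]],"delta_rot":[[0,0,0],[0,0,0],[0,0,0],[0,0,0],[0,0,0],[0,0,0],[0,0,0],[0,0,0]]}'
python3 -m crank '{"jaw":[255,255,255,255,255,255,255,255],"dp":[[0,0.1,-0.7],[0,0.1,-0.7],[0,0,-0.7],[0,0,-0.7],[0,0,-1],[0,0,-1],[0,0,0],[0,0,0]],"delta_rot":[[0,0,0],[0,0,0],[0,0,0],[0,0,0],[0,0,0],[0,0,0],[0,0,0],[0,0,0]]}'
python3 -m crank '{"jaw":[255,255,255,255,255,255],"dp":[[0,0,-1],[0,0,0],[0,0,0],[0,0,0],[0,0,0],[0,0,0]],"delta_rot":[[0,0,0],[0,0,0],[0,0,0],[0,0,0],[0,0,0],[0,0,0]]}'
python3 - <<'E'
from h import *
for n in('side','top'): cv2.imwrite(f"pics/{n}8.png",arm.read_camera(n)[:,:,::-1])
s=arm.state();print(s['eef_pos'],s['ft_force'],s['t'])
crop('pics/side8.png','pics/s9.png',170,130,320,270,4)
crop('pics/top8.png','pics/t9.png',230,150,370,230,5)
E
```

```text
t: 14.17
eef_pos: [0.5759, 0.1165, 0.1056]
tcp_rot: [[0.996, 0.084, 0.002], [0.084, -0.996, -0.002], [0.002, 0.003, -1.0]]
ft_force: [-0.2, -2.8, 1.2]
finger_gap: 0.0001
t: 14.83
eef_pos: [0.5761, 0.1156, 0.1532]
tcp_rot: [[0.996, 0.084, 0.002], [0.084, -0.996, 0.001], [0.002, -0.0, -1.0]]
ft_force: [0.6, 0.4, -0.5]
finger_gap: 0.0
t: 15.33
eef_pos: [0.5752, 0.1152, 0.1619]
tcp_rot: [[0.996, 0.084, -0.001], [0.084, -0.996, -0.0], [-0.001, 0.0, -1.0]]
ft_force: [0.4, 1.2, 0.0]
finger_gap: 0.0
[0.57523104 0.11525849 0.1619716 ] [0.77434735 0.23664685 0.70634996] 15.4333
```

View pics/s9.png

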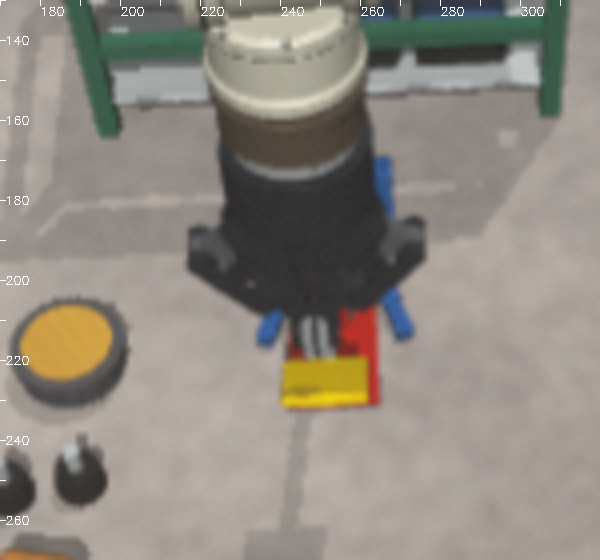

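View pics/t9.png

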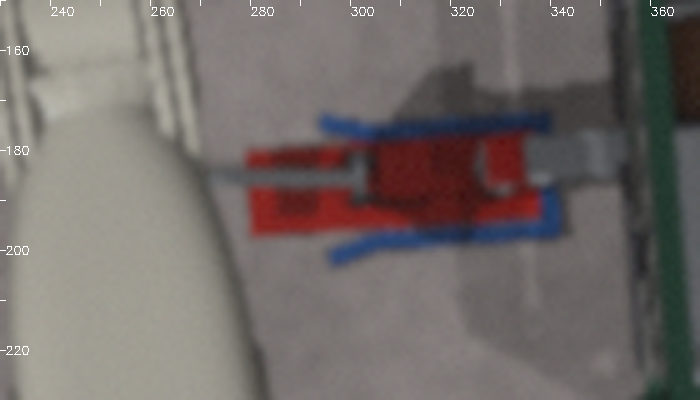

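The pedal is fully up again at the same pixels as before (v 219–231), clear of the fingers, and the jack is still home. Second press.

```bash
python3 -m crank '{"jaw":[255,255,255,255,255,255,255,255],"dp":[[0,0,1],[0,0,1.2],[0,0,1],[0,0,0.7],[0,-0.1,0.7],[0,-0.1,0.7],[0,-0.1,0.7],[0,-0.1,0.7]],"delta_rot":[[0,0,0],[0,0,0],[0,0,0],[0,0,0],[0,0,0],[0,0,0],[0,0,0],[0,0,0]]}'
python3 -m crank '{"jaw":[255,255,255,255,255,255,255],"dp":[[0,-0.1,0.7],[0,-0.1,0.7],[0,-0.1,0.7],[0,-0.1,0.7],[0,0,0.5],[0,0,0.4],[0,0,0]],"delta_rot":[[0,0,0],[0,0,0],[0,0,0],[0,0,0],[0,0,0],[0,0,0],[0,0,0]]}'
```

```text
t: 16.1
eef_pos: [0.5755, 0.1206, 0.096]
tcp_rot: [[0.996, 0.085, 0.001], [0.085, -0.996, 0.003], [0.002, -0.003, -1.0]]
ft_force: [-2.4, 2.6, 8.5]
finger_gap: 0.0001
t: 16.68
eef_pos: [0.5754, 0.1259, 0.0589]
tcp_rot: [[0.996, 0.086, 0.002], [0.086, -0.996, 0.005], [0.002, -0.005, -1.0]]
ft_force: [-2.3, 5.6, 8.9]
finger_gap: 0.0003
```

```bash
python3 -m crank '{"jaw":[255,255,255,255,255],"dp":[[0,0,0.3],[0,0,0.2],[0,0,0],[0,0,0],[0,0,0]],"delta_rot":[[0,0,0],[0,0,0],[0,0,0],[0,0,0],[0,0,0]]}'
python3 -m crank '{"jaw":[255,255,255,255,255,255],"dp":[[0,0,0],[0,0,0],[0,0,0],[0,0,0],[0,0,0],[0,0,0]],"delta_rot":[[0,0,0],[0,0,0],[0,0,0],[0,0,0],[0,0,0],[0,0,0]]}'
python3 - <<'E'
from h import *
for n in('side','top'): cv2.imwrite(f"pics/{n}9.png",arm.read_camera(n)[:,:,::-1])
s=arm.state();print(s['eef_pos'],s['ft_force'],s['t'])
a=cv2.imread('pics/top0.png').astype(int)
crop('pics/top9.png','pics/t10.png',180,80,380,290,3)
crop('pics/side9.png','pics/s10.png',150,120,410,400,2)
E
```

```text
t: 17.1
eef_pos: [0.5755, 0.126, 0.0569]
tcp_rot: [[0.996, 0.086, 0.003], [0.086, -0.996, 0.005], [0.004, -0.005, -1.0]]
ft_force: [-7.5, 4.9, 18.7]
finger_gap: -0.0004
t: 17.6
eef_pos: [0.5755, 0.126, 0.0569]
tcp_rot: [[0.996, 0.086, 0.003], [0.086, -0.996, 0.005], [0.004, -0.005, -1.0]]
ft_force: [-5.9, 4.0, 19.3]
finger_gap: -0.0003
[0.57549956 0.1259598  0.05690552] [-7.19729195  5.09693769 19.15040996] 17.7
```

View pics/t10.png

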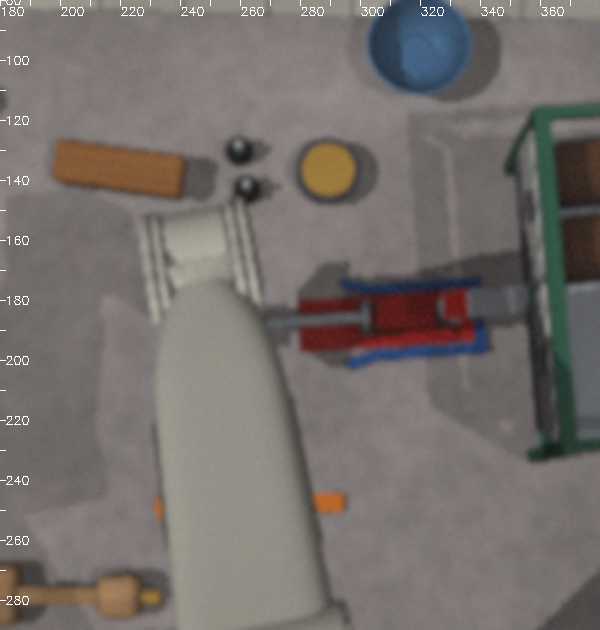

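View pics/s10.png

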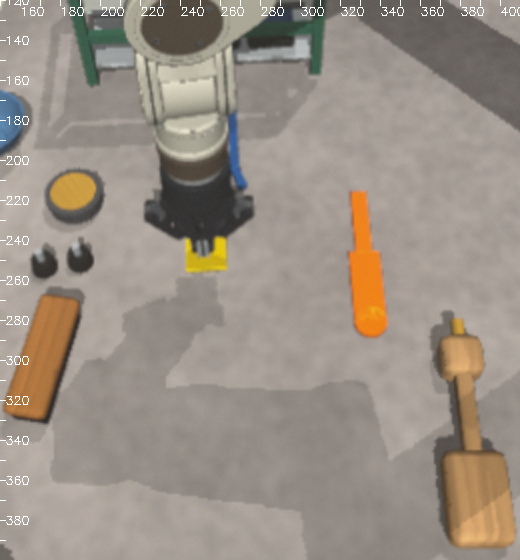

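The pedal is held down at 19 N, the rack is up and the bystanders are where they were. One numeric check on the saved pictures, then hand in.

```bash
python3 - <<'E'
from h import *
for k in(0,6,7,8,9):
    im=cv2.imread(f'pics/top{k}.png');h=cv2.cvtColor(im,cv2.COLOR_BGR2HSV)
    g=((h[...,0]>65)&(h[...,0]<95)&(h[...,1]>80)).astype(np.uint8);g[:,:345]=0;g[:,380:]=0;g[:125]=0;g[215:]=0
    M=cv2.moments(g,True);print(k,'front green bar u',round(M['m10']/M['m00'],2))
arm.hand_in();print(arm.state()['t'])
E
```

```text
0 front green bar u 361.31
6 front green bar u 361.11
7 front green bar u 364.53
8 front green bar u 361.09
9 front green bar u 364.5
the job is handed in; nothing more can be done
the job is handed in; nothing more can be done
```

The job is done and handed in at about 17.7 s of robot time, with the gripper still holding the pedal down and the rack lifted.

- **Jack:** I gripped it by the pump block and slid it along the ledge into the channel. It stopped against the bar, where the push force climbed to about 23 N. The top view then showed the plate up against the stop, with the saddle under the red lift pad.
- **Pedal:** I pressed it fully down with the closed fingertips (22 N on its stop). I let it come fully up again, which the picture with the fingers clear of it confirmed. Then I pressed it fully down a second time and held it. The last reading was steady at about 19 N, fingertips at z = 0.057 m.
- **Rack:** in the top view its front bar moved from u = 361.1 to 364.5 on the first press, back to 361.1 on release, and to 364.5 again on the second. The level itself was not measured, but the two presses agree.
- **Other things on the ledge:** the last pictures showed them where they started. The arm partly hid the shoe horn from the top camera, but the side view showed it clearly.
- **Disagreements:** only small ones. The two views differed by about 2 mm on the channel position, and holding the pedal puts a 6–8 N sideways force on the fingers. Neither had any visible effect.

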